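# Cap the open port of a microscope stand

## Robot

A 6-joint arm with a two-finger parallel gripper is mounted at the origin on the work surface. World frame = base frame: x ahead of the robot, y to its left, z up, the work surface at z = 0. Lengths are in m, angles in rad, forces in N, time in s.
With the tool pointing down it reaches from about 0.375 to 0.9 m from the base axis. Payload 3.1 kg.
Tool frame: the origin (TCP) lies at the very end of the fingers, on their centre line; the grasp point (between the pads) lies 19 mm behind it; z points along the fingers, y is the line along which they close (so a half turn about z gives the same grasp; the last joint's range is limited). The gripper opens to 87 mm and grips with 3 to 60 N. Pads are 19 mm wide; open, the fingers measure 117 mm over their backs; the gripper's body (75 mm by 190 mm) begins 51 mm behind the grasp point.
Start: joints at [-1.462, 0.527, 1.433, -0, 1.181, -0.178], TCP at [0.177, -0.599, 0.223] pointing down, gripper open.
Joint ranges: [-3.08, 3.08], [-0.75, 2.2], [0.22, 2.44], [-1.43, 4.57], [0, 2.65], [-2.85, 2.85]. Speed limits (rad/s): [2.79, 2.79, 3.14, 3.14, 3.14, 3.14].

## Interface

Orientations are given as a unit quaternion [x, y, z, w].
In Python, from rig import robot gives the robot as it stands. The module is installed in compiled form; this text tells all that it offers.
- The arm moves only by the tool servo_tool, never from a script. Its argument "rows" is one flat list of numbers, 5 for each row, row after row: the closure, from -1 (fully open) to 1 (shut), so that 0 is half open, then the shift along the tool's x, y, z in m, then the turn about the tool's z in degrees. A call has 1 to 5 rows; each row shifts and turns the commanded pose from where the row before left it, along the tool's axes as they then stand; what a row does not reach is not made up. A row lasts 1/12 s, in which the tool goes at most 41.7 mm and 7.16 degrees, less where a joint would pass 70% of its speed; a pose out of reach is approached as far as the arm can. A call with a gripper value outside its range is refused whole. The fingers move at their own pace and stop on an object; "newtons" is the grip in N (left out, the last holds). Time passes only in rows, so rows that do not move let the fingers close. It gives the time, the measured TCP pose, the force, the opening and the grip force at its end, in the units of the state.
- robot.get_obs(): the state, without advancing time (a new reading comes with each control period).
- robot.camera(name): name is "side" or "top"; returns a dict with "pixels" (420x560x3 uint8, red, green, blue), "intrinsics" (3x3 intrinsics, pixels), "dist" ([k1, k2, p1, p2, k3] as OpenCV has them; the pictures are not rectified), "rvec" (rotation vector, rad) and "tvec" (3), from world to camera coordinates, as OpenCV has them. Camera axes: x right, y down, z forward; pixel columns grow to the right and rows downward; lengths in m; the calibration is good to about 2 mm. A picture is of the moment at which its call begins. There is no depth.
- robot.hand_in(): hands the job in; it is judged then, once.
Trained networks look in a picture, given as the dict that the camera call returned (one of the last four; its "shot" number tells which), for a name from the list of things; names that differ only in an ending like _2 or _b are one class to them, and where a whole thing is asked for, a point or a joint stands for the part that bears it (a point fixed in the world has none). Each returns a list of dicts, best first, with "score" (0 to 1); they miss things now and then, are a little off and sometimes report something else, mostly with a low value. They report only what shows in the picture. A call takes as long as a camera call.
- robot.spot_in(picture, query): "at" ([x, y, z] in m, in world coordinates, good to about 4 mm: the middle of the surface that is visible of it).
- robot.outline_of(picture, query): "region" (420x560 bool, what is visible of it).
- robot.place_of(picture, query): "at" ([x, y, z] in m, in world coordinates, good to about 4 mm: a listed point, or the origin of a listed thing).
The state is a dict: "time": time; "q": joint angles; "joint_velocities": joint speeds; "joint_torque": joint torques, N m; "position": TCP position; "tool_rot": TCP orientation; "ft_force": force on the tool from outside, world axes, zero at the start; "moment": the same for the moment, N m; "grip_width": finger opening in m; "grip_force": force on a finger pad.
Only numpy, scipy, OpenCV 4.12 (cv2) and the standard library are available. Lean on these libraries where they do the work, as an engineer would, in place of code of your own. Each camera call takes 0.05 s, during which the arm holds its last target. There are 200 camera calls.

## Task

The head of this microscope has been taken off, so the port on top of the stand is open to dust. Pick up the large dust cap by its knob, press it squarely onto the port until it clicks over the spring balls and sits fully home on the flange, and keep pressing it down firmly, with roughly 10 N, after the click; finish while still holding and pressing it, do not let go. Leave the other things on the bench where they are.

Things in the scene. Friction and masses are not known exactly. Their poses are not given: they have to be found in the camera images.
- cap_mid (a point): the large dust cap, black plastic, about 45 g, loose, standing open side down: a round body 52 mm across and 24 mm tall with a round grip knob on top, 26 mm across and 28 mm tall (52 mm in all). This point is on its axis, half-way up, 26 mm above its rim; z points up through the knob. The mouth is 38 mm across (inner lip 3.5 mm thick); above the lip it is wider, 20 mm deep in all
- cap_rim (a point): centre of the large cap's lower rim (26 mm below cap_mid); this face lands on the flange
- cap_knob (a point): on the cap's axis, half-way up its knob, 38 mm above the rim: the knob reaches 14 mm above and below it
- port_seat (a point): the open port on top of the cream microscope stand: centre of the upper face of the steel flange on which the cap's rim must come to rest, 232 mm above the bench. The stand is fixed, but its place and turn differ each time; z is up along the port's axis, y points to the stand's column. Nothing on the stand rises above the flange but the spigot
- port_top (a point): centre of the top face of the port's steel spigot (36 mm across, bevelled top, 18 mm tall), 18 mm above port_seat. Four spring balls stick out 3 mm from its side, 8.5 mm above the flange: the cap's rim meets them about 12.5 mm above the flange and needs about 10 N (more if tilted) until it is about 5 mm above; then it snaps, the force drops, and it goes on down to the flange
- flange: the steel flange ring, 62 mm across, 8 mm thick; origin at the centre of its underside
- cap: the same large dust cap; origin at the centre of its lower rim
- small_cap: a smaller black cap, body 34 mm across and 20 mm tall, knob 18 mm across and 20 mm tall, origin under its centre; it does not fit the port and is to be left alone
- objective: a loose steel objective standing upright, 25 mm across, 48 mm tall, origin under its centre; to be left alone
- cleaner: a small white bottle of lens cleaner, 40 mm across, 100 mm tall, origin under its centre; to be left alone
- slide_box: a flat wooden slide box, 85 x 140 x 35 mm, origin under its centre; to be left alone
- dish: a flat glass dish, 90 mm across, 16 mm tall, origin under its centre; to be left alone
- screwdriver: a screwdriver 160 mm long, lying near the robot, to be left alone

How it is judged:
On the way, in this order (a step that is already met when the one before it is completed fails the run):
1. the cap is lifted clear of the bench (height (world z) of cap_rim above 0.06 m), for 0.1 s.
2. the cap has clicked over the balls and its rim is down on the flange (z of cap_rim in the frame of port_seat below 0.0025 m and horizontal distance between cap_rim and port_seat below 0.003 m), for 0.2 s.
At the end, for the whole second after the job is handed in: the large cap's rim is on the flange (within 2.5 mm in height, so past the click), centred within 3 mm, tilted under 4 degrees and still, and the fingers are still on the cap, pressing it against the flange with more than 4 N through the last second (all of step 2 and z of cap_rim in the frame of port_seat above -0.003 m and angle between cap's own z axis and vertical below 0.07 rad and contact force between cap and flange above 4 N and contact force between the fingers and cap above 3 N and linear speed of cap below 0.02 m/s); the arm keeps its last pose, push and grip.
It fails at once if another thing on the bench was moved by more than 30 mm (distance of any of small_cap, objective, cleaner, slide_box, dish, screwdriver from where it was at the start of the episode above 0.03 m).
It also fails if it takes over 48 s, if anything falls off the work surface, if the arm or the gripper's body presses on something with over 40 N, if the wrist force passes 120 N, or if a joint passes its speed limit or range.

## Working session

There is one attempt and no reset: what is moved stays moved. The work goes in short steps, Python scripts to look and compute and a tool call to move; the robot and the scene stay as the last step left them, time stands still between calls to the robot, and variables do not carry over. Pictures are saved under pics/ and viewed, at most 10 in all, crops included, and the job is handed in when it is done.

Besides the shell and the picture viewer there is one more tool, called after "Emit:" by a JSON object that holds its "op" and its "data". servo_tool: Moves the arm, as the interface text tells. Its arguments: {"type":"object","properties":{"rows":{"type":"array","items":{"type":"number"}},"newtons":{"type":"number"}},"required":["rows"]}

```bash
mkdir -p pics; cat > h.py <<'E'
import numpy as np, cv2
from rig import robot
def proj(c,p):
    return cv2.projectPoints(np.array(p,float).reshape(-1,3),np.array(c["rvec"],float),np.array(c["tvec"],float),np.array(c["intrinsics"]),np.array(c["dist"]))[0].reshape(-1,2)
def save(c,n,marks=()):
    im=c["pixels"][:,:,::-1].copy()
    for u,v in marks: cv2.drawMarker(im,(int(u),int(v)),(0,0,255),0,8,1)
    return im
E
python3 - <<'E'
from h import *
np.set_printoptions(precision=4,suppress=True)
ims=[]
for n in ("side","top"):
    c=robot.camera(n); m=[]
    for q in ["cap_rim","cap_knob","port_seat","port_top","flange","small_cap","objective","cleaner","slide_box","dish","screwdriver"]:
        r=robot.place_of(c,q)
        print(n,q,[(np.array(x["at"]),round(x["score"],2)) for x in r[:2]])
        if r: m+=list(proj(c,r[0]["at"]))
    cv2.imwrite(f"pics/{n}0.png",save(c,n,m))
o=robot.get_obs();print(o)
E
```

```text
side cap_rim [(array([ 0.4701, -0.2826, -0.0005]), 0.66), (array([ 0.5069, -0.115 , -0.0025]), 0.15)]
side cap_knob [(array([ 0.4737, -0.283 ,  0.041 ]), 0.85)]
side port_seat [(array([0.6207, 0.2595, 0.2306]), 0.75)]
side port_top [(array([0.612 , 0.2597, 0.2477]), 0.81), (array([ 0.4741, -0.2827,  0.0403]), 0.41)]
side flange [(array([0.6182, 0.2576, 0.2228]), 0.5)]
side small_cap [(array([ 0.507 , -0.1127, -0.0004]), 0.67)]
side objective [(array([ 0.6356, -0.2053,  0.    ]), 0.6)]
side cleaner [(array([ 0.7865, -0.16  , -0.0051]), 0.55)]
side slide_box [(array([0.809 , 0.0011, 0.0031]), 0.81)]
side dish [(array([0.3593, 0.0186, 0.0058]), 0.66)]
side screwdriver [(array([ 0.3435, -0.1997, -0.0003]), 0.66)]
top cap_rim [(array([ 0.4766, -0.2847,  0.0005]), 0.76)]
top cap_knob [(array([ 0.4669, -0.2814,  0.0411]), 0.94)]
top port_seat [(array([0.6163, 0.2546, 0.2309]), 0.73), (array([0.6174, 0.2605, 0.2522]), 0.64)]
top port_top [(array([ 0.4745, -0.2837,  0.0005]), 0.57), (array([0.6183, 0.2604, 0.2498]), 0.55)]
top flange [(array([ 0.7887, -0.157 , -0.0013]), 0.74), (array([0.6148
[... 255 characters left out ...]
89), (array([ 0.4731, -0.2817, -0.0005]), 0.17)]
top dish [(array([0.3625, 0.0184, 0.0024]), 0.85)]
top screwdriver [(array([ 0.3419, -0.1992,  0.0022]), 0.66), (array([ 0.6364, -0.206 , -0.0009]), 0.17)]
{'time': 1.2, 'q': array([-1.4625,  0.5275,  1.4327,  0.    ,  1.1814, -0.1785]), 'joint_velocities': array([ 0.0008,  0.    ,  0.0003,  0.0013,  0.0016, -0.0013]), 'joint_torque': array([  0.0008, -44.0021, -17.6985,   0.0633,   0.0504,  -0.    ]), 'position': array([ 0.1769, -0.5994,  0.2225]), 'tool_rot': array([0.9897, 0.1429, 0.    , 0.    ]), 'ft_force': array([ 0.5841,  0.7085, -0.4833]), 'moment': array([0.0201, 0.0253, 0.035 ]), 'grip_force': 0.0, 'grip_width': 0.08701184699508561}
```

View pics/side0.png

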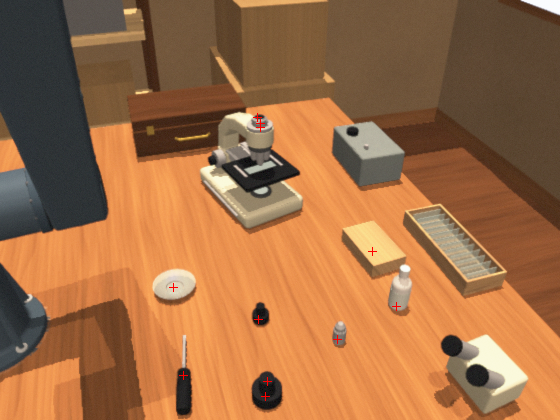

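View pics/top0.png

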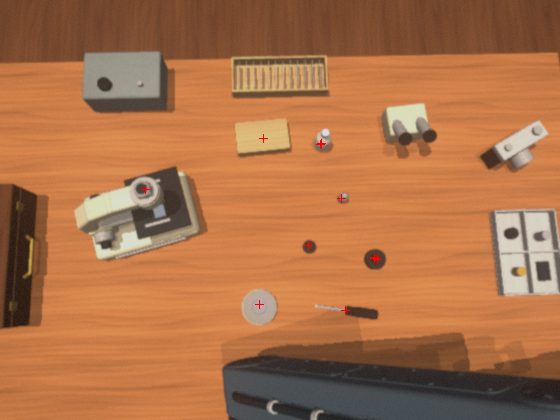

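The marks agree with the picture: the large cap is at side (266,390) / top (375,259), and the port is at side (260,120) / top (145,189). Setting out to a point above the cap.

Emit:
{"op": "servo_tool", "data": {"rows": [-1,0.031,-0.0183,0.006,0,-1,0.031,-0.0183,0.006,0,-1,0.031,-0.0183,0.006,0,-1,0.031,-0.0183,0.006,0,-1,0.031,-0.0183,0.006,0]}}

```text
time: 1.62
position: [0.3004, -0.4667, 0.1924]
tool_rot: [0.99, 0.143, 0.0, 0.0]
ft_force: [0.7, -0.8, 0.3]
grip_width: 0.0869
grip_force: 0.0
```

Emit:
{"op": "servo_tool", "data": {"rows": [-1,0.031,-0.0183,0.006,0,-1,0.031,-0.0183,0.006,0,-1,0.031,-0.0183,0.006,0,-1,0.031,-0.0183,0.006,0,-1,0.031,-0.0183,0.006,0]}}

```text
time: 2.03
position: [0.4235, -0.335, 0.1625]
tool_rot: [0.99, 0.143, 0.0, 0.0]
ft_force: [0.5, -1.4, 1.1]
grip_width: 0.0871
grip_force: 0.0
```

Emit:
{"op": "servo_tool", "data": {"rows": [-1,0.031,-0.0183,0.006,0,-1,0.031,-0.0183,0.006,0,-1,0,0,0,0,-1,0,0,0,0]}}

```text
time: 2.37
position: [0.4724, -0.2819, 0.1502]
tool_rot: [0.989, 0.145, -0.0, -0.0]
ft_force: [-0.7, -0.6, 0.1]
grip_width: 0.0869
grip_force: 0.0
```

```bash
cat >> h.py <<'E'
from scipy.spatial.transform import Rotation as R
np.set_printoptions(precision=4,suppress=True)
def rel(target,o=None):
    o=o or robot.get_obs()
    return R.from_quat(o["tool_rot"]).inv().apply(np.array(target)-o["position"])
def look(qs,ns=("side","top"),n=3):
    for cn in ns:
        for q in qs:
            a=[]
            for _ in range(n):
                c=robot.camera(cn)
                r=robot.place_of(c,q)
                a+=[np.r_[r[0]["at"],r[0]["score"]]] if r else []
            print(cn,q,np.array(a))
E
python3 - <<'E'
from h import *
o=robot.get_obs();print(o["time"],o["position"],o["tool_rot"])
look(["cap_knob","cap_rim"])
for n in("side","top"):
    c=robot.camera(n); u,v=proj(c,[.472,-.283,.05])[0].astype(int)
    x0=max(0,min(u-70,420)); y0=max(0,min(v-75,270))
    im=cv2.resize(save(c,n,proj(c,[.472,-.283,.052]))[y0:y0+150,x0:x0+140],None,fx=2.8,fy=4 and 2.8)
    globals()[n]=im
    print(x0,y0)
cv2.imwrite("pics/c1.png",np.hstack([side,top]))
E
```

```text
2.3667 [ 0.4724 -0.2819  0.1502] [ 0.9894  0.145  -0.0003 -0.0002]
side cap_knob [[ 0.4727 -0.2815  0.0368  0.64  ]
 [ 0.4723 -0.283   0.0385  0.69  ]
 [ 0.4728 -0.2824  0.0374  0.7   ]]
side cap_rim [[ 0.4729 -0.2855 -0.0001  0.85  ]
 [ 0.4702 -0.2833  0.001   0.88  ]
 [ 0.4707 -0.2824 -0.0007  0.83  ]]
top cap_knob [[0.6147 0.2581 0.2241 0.33  ]]
top cap_rim []
196 270
308 182
```

View pics/c1.png

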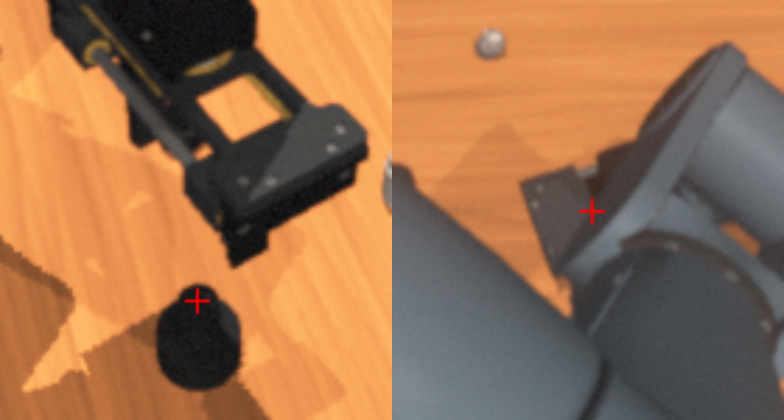

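Side crop: the cap's knob is below the open gripper, with the mark on the knob top. Position agrees within about 1 mm, so I go down.

Emit:
{"op": "servo_tool", "data": {"rows": [-1,0,0.001,0.03,0,-1,0,0,0.03,0,-1,0,0,0.03,0,-1,0,0,0.02,0,-1,0,0,0.012,0]}}

```text
time: 4.08
position: [0.4707, -0.2836, 0.0262]
tool_rot: [0.99, 0.143, -0.001, -0.001]
ft_force: [-0.3, 0.5, -0.1]
grip_width: 0.0871
grip_force: 0.0
```

Emit:
{"op": "servo_tool", "data": {"rows": [-1,0,0,0,0,0,0,0,0,0,1,0,0,0,0,1,0,0,0,0,1,0,0,0,0], "newtons": 40}}

```text
time: 4.5
position: [0.4726, -0.2852, 0.0299]
tool_rot: [0.99, 0.143, 0.001, 0.001]
ft_force: [0.3, 0.1, 0.6]
grip_width: 0.0676
grip_force: 0.0
```

Emit:
{"op": "servo_tool", "data": {"rows": [1,0,0,0,0,1,0,0,0,0,1,0,0,0,0,1,0,0,0,0,1,0,0,0,0]}}

```text
time: 4.92
position: [0.4718, -0.2845, 0.0286]
tool_rot: [0.99, 0.143, 0.0, 0.0]
ft_force: [-0.2, 0.3, 0.3]
grip_width: 0.035
grip_force: 0.0
```

Emit:
{"op": "servo_tool", "data": {"rows": [1,0,0,0,0,1,0,0,0,0,1,0,0,0,0,1,0,0,0,0,1,0,0,0,0]}}

```text
time: 5.33
position: [0.4717, -0.2844, 0.0285]
tool_rot: [0.99, 0.143, -0.0, -0.0]
ft_force: [-0.5, 0.6, 0.1]
grip_width: 0.0245
grip_force: 40.0
```

Emit:
{"op": "servo_tool", "data": {"rows": [1,0,0,-0.01,0,1,0,0,-0.03,0,1,0,0,-0.04,0,1,0,0,-0.04,0,1,0,0,-0.04,0]}}

```text
time: 5.75
position: [0.4713, -0.2841, 0.1906]
tool_rot: [0.99, 0.143, -0.0, -0.0]
ft_force: [0.4, -0.7, -1.2]
grip_width: 0.025
grip_force: 40.0
```

Emit:
{"op": "servo_tool", "data": {"rows": [1,0,0,-0.04,0,1,0,0,-0.04,0,1,0,0,-0.03,0,1,0,0,0,0]}}

```text
time: 6.08
position: [0.4748, -0.287, 0.3068]
tool_rot: [0.99, 0.143, 0.005, 0.006]
ft_force: [0.8, -0.1, -0.4]
grip_width: 0.0251
grip_force: 40.0
```

```bash
python3 - <<'E'
from h import *
o=robot.get_obs();print(o["time"],o["position"],o["grip_width"])
look(["port_top","port_seat"])
look(["cap_mid","cap_rim"],n=2)
o=robot.get_obs();print(o["time"],o["position"],rel([.617,.258,.3],o))
c=robot.camera("side");cv2.imwrite("pics/s2.png",save(c,"s"))
E
```

```text
6.0833 [ 0.4748 -0.287   0.3068] 0.025055002260041932
side port_top [[ 0.7855 -0.1583 -0.0008  0.28  ]
 [ 0.3605  0.0218  0.0069  0.54  ]]
side port_seat [[ 0.4676 -0.2878  0.2703  0.37  ]
 [ 0.8099  0.0042 -0.0014  0.3   ]]
top port_top [[0.6181 0.258  0.2488 0.79  ]
 [0.6179 0.2587 0.252  0.92  ]
 [0.6188 0.2608 0.2493 0.63  ]]
top port_seat [[0.6187 0.2568 0.2317 0.58  ]
 [0.6164 0.253  0.2335 0.71  ]
 [0.617  0.2545 0.2321 0.82  ]]
side cap_mid [[ 0.8077 -0.002   0.0018  0.52  ]
 [ 0.4665 -0.2859  0.2963  0.82  ]]
side cap_rim [[ 0.4716 -0.2837  0.271   0.67  ]
 [ 0.4745 -0.2838  0.2702  0.91  ]]
top cap_mid []
top cap_rim []
8.0833 [ 0.4718 -0.2845  0.2986] [ 0.2927 -0.4793 -0.0014]
```

View pics/s2.png

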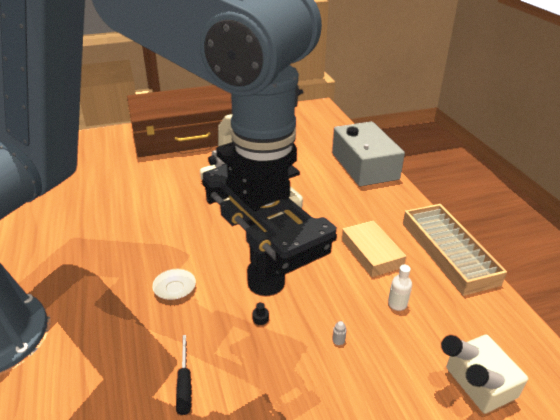

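The cap is held squarely in the fingers at side (266,278) and everything else is in place. Carrying it over the port.

Emit:
{"op": "servo_tool", "data": {"rows": [1,0.0195,-0.0319,-0.0015,0,1,0.0195,-0.0319,-0.0015,0,1,0.0195,-0.0319,-0.0015,0,1,0.0195,-0.0319,-0.0015,0,1,0.0195,-0.0319,-0.0015,0]}}

```text
time: 8.55
position: [0.5204, -0.1024, 0.3062]
tool_rot: [0.99, 0.143, 0.0, 0.0]
ft_force: [0.1, 0.2, -1.4]
grip_width: 0.0249
grip_force: 40.0
```

Emit:
{"op": "servo_tool", "data": {"rows": [1,0.0195,-0.0319,-0.0015,0,1,0.0195,-0.0319,-0.0015,0,1,0.0195,-0.0319,-0.0015,0,1,0.0195,-0.0319,-0.0015,0,1,0.0195,-0.0319,-0.0015,0]}}

```text
time: 8.97
position: [0.5688, 0.0785, 0.3138]
tool_rot: [0.99, 0.143, 0.0, 0.0]
ft_force: [0.9, -0.3, 0.1]
grip_width: 0.0249
grip_force: 40.0
```

Emit:
{"op": "servo_tool", "data": {"rows": [1,0.0195,-0.0319,-0.0015,0,1,0.0195,-0.0319,-0.0015,0,1,0.0195,-0.0319,-0.0015,0,1,0.0195,-0.0319,-0.0015,0,1,0.0195,-0.0319,-0.0015,0]}}

```text
time: 9.38
position: [0.6171, 0.2591, 0.3211]
tool_rot: [0.99, 0.143, -0.0, 0.0]
ft_force: [0.9, 0.0, 0.3]
grip_width: 0.025
grip_force: 40.0
```

```bash
python3 - <<'E'
from h import *
look(["port_top","port_seat","cap_rim","flange"],n=2)
o=robot.get_obs();print(o["time"],o["position"],o["tool_rot"],rel([.617,.258,.3],o))
p=o["position"]
L=[]
for n in("side","top"):
    c=robot.camera(n); u,v=proj(c,[.617,.258,.26])[0].astype(int)
    x0=max(0,u-50); y0=max(0,v-60)
    t=np.linspace(0,2*np.pi,200)
    im=c["pixels"][:,:,::-1][y0:y0+120,x0:x0+100].copy();im=cv2.resize(im,None,fx=4,fy=4,interpolation=2)
    for ctr,r,col in (((.617,.258,.232),.031,(0,0,255)),((.617,.258,.25),.018,(0,255,0)),((p[0],p[1],p[2]-.028),.026,(255,0,255))):
        k=(proj(c,np.c_[ctr[0]+r*np.cos(t),ctr[1]+r*np.sin(t),0*t+ctr[2]])-[x0,y0]+.5)*4-.5
        for q in k[::4]: cv2.circle(im,(int(q[0]),int(q[1])),1,col,-1)
    L.append(im); print(x0,y0)
cv2.imwrite("pics/c3.png",np.hstack(L))
E
```

```text
side port_top [[0.6141 0.257  0.2455 0.56  ]
 [0.6157 0.255  0.2468 0.73  ]]
side port_seat [[0.6182 0.2548 0.2316 0.65  ]
 [0.6188 0.2564 0.2342 0.87  ]]
side cap_rim [[0.6162 0.2527 0.2936 0.59  ]
 [0.616  0.2537 0.2932 0.68  ]]
side flange [[0.6184 0.2582 0.2218 0.66  ]
 [0.6189 0.2565 0.2244 0.58  ]]
top port_top [[0.6182 0.2595 0.2501 0.89  ]
 [0.6165 0.2601 0.2507 0.97  ]]
top port_seat [[0.6174 0.2549 0.2342 0.69  ]
 [0.6179 0.2574 0.2353 0.63  ]]
top cap_rim [[0.6188 0.2613 0.2931 0.49  ]
 [0.6194 0.2565 0.2937 0.6   ]]
top flange [[0.6165 0.2589 0.2247 0.83  ]
 [0.6179 0.2578 0.2242 0.54  ]]
10.9833 [0.617  0.2572 0.321 ] [ 0.9897  0.1429 -0.     -0.    ] [ 0.0002 -0.0008  0.021 ]
209 52
90 126
```

View pics/c3.png

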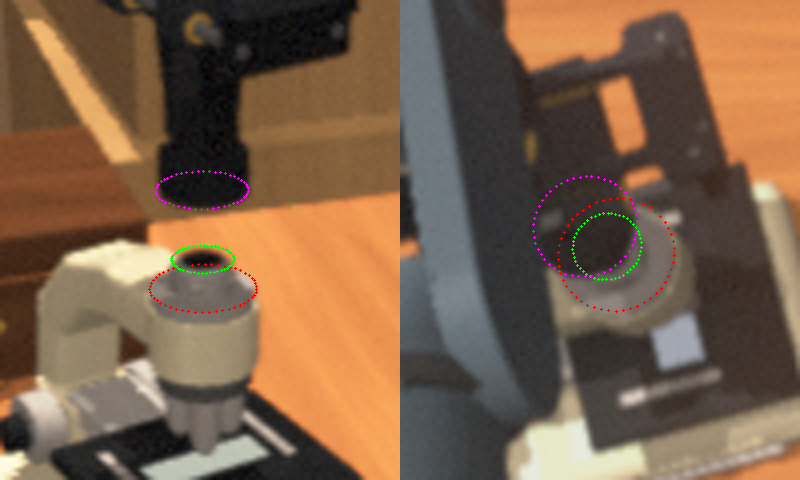

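The side view shows the cap right above the spigot and the projected model rings match flange, spigot and rim within about 1 mm. Lowering carefully.

Emit:
{"op": "servo_tool", "data": {"rows": [1,0,0,0.02,0,1,0,0,0.015,0,1,0,0,0.004,0,1,0,0,0,0]}}

```text
time: 11.42
position: [0.6161, 0.2569, 0.2804]
tool_rot: [0.99, 0.143, -0.002, 0.0]
ft_force: [-0.4, 0.5, -0.8]
grip_width: 0.0255
grip_force: 40.0
```

Emit:
{"op": "servo_tool", "data": {"rows": [1,0,0,0.002,0,1,0,0,0.002,0,1,0,0,0.001,0,1,0,0,0,0]}}

```text
time: 11.75
position: [0.6172, 0.2572, 0.2776]
tool_rot: [0.99, 0.143, 0.0, -0.0]
ft_force: [-0.6, 1.8, -1.1]
grip_width: 0.0253
grip_force: 40.0
```

```bash
python3 - <<'E'
from h import *
P=[]
for _ in range(6):
    robot.camera("side");o=robot.get_obs();P.append(np.r_[o["position"],o["ft_force"],o["moment"]])
print(o["time"],np.mean(P,0),np.std(P,0))
p=np.mean(P,0)
L=[]
for n in("side","top"):
    c=robot.camera(n); u,v=proj(c,[.617,.258,.25])[0].astype(int)
    x0=max(0,u-33); y0=max(0,v-40)
    t=np.linspace(0,2*np.pi,200)
    im=c["pixels"][:,:,::-1][y0:y0+80,x0:x0+66].copy();im=cv2.resize(im,None,fx=6,fy=6,interpolation=2)
    for ctr,r,col in (((.617,.258,.232),.031,(0,0,255)),((p[0],p[1],p[2]-.028),.026,(255,0,255))):
        k=(proj(c,np.c_[ctr[0]+r*np.cos(t),ctr[1]+r*np.sin(t),0*t+ctr[2]])-[x0,y0]+.5)*6-.5
        for q in k[::8]: cv2.circle(im,(int(q[0]),int(q[1])),1,col,-1)
    L.append(im); print(x0,y0)
cv2.imwrite("pics/c4.png",np.hstack(L))
E
```

```text
12.05 [ 0.6172  0.2572  0.2775  0.1069 -0.13   -0.6045 -0.0084 -0.0052  0.0004] [0.     0.     0.0001 0.6157 0.6205 0.1873 0.0279 0.017  0.0252]
226 76
108 147
```

View pics/c4.png

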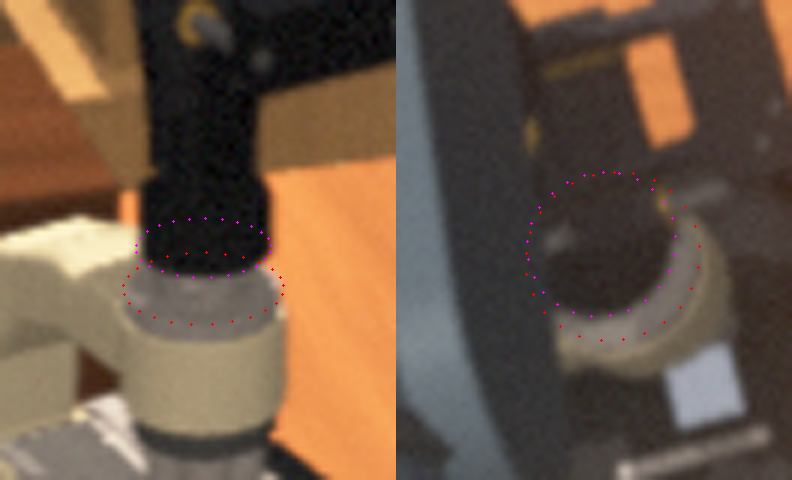

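```bash
python3 - <<'E'
from h import *
from scipy.optimize import least_squares
c=robot.camera("side"); im=c["pixels"].astype(float)
d={}
def mask(ctr,hs):
    pts=[]
    t=np.linspace(0,2*np.pi,120)
    for z,r in hs: pts.append(np.c_[ctr[0]+r*np.cos(t),ctr[1]+r*np.sin(t),0*t+z])
    k=proj(c,np.vstack(pts)); return k[:,0].min(),k[:,0].max(),k[:,1].min(),k[:,1].max()
for cn in("side","top"):
  c=robot.camera(cn)
  for q in("cap","flange"):
    r=robot.outline_of(c,q)
    if r:
      m=r[0]["region"]; v,u=np.nonzero(m)
      print(cn,q,r[0]["score"],"box",u.min(),u.max()+1,v.min(),v.max()+1,m.sum(),"mean",u.mean(),v.mean())
      if cn=="side": print([(y,np.nonzero(m[y])[0].min(),np.nonzero(m[y])[0].max()+1) for y in range(v.min(),v.max()+1)])
  print("model cap",mask((.6172,.2572),((.2495,.026),(.2735,.026))),"flange",mask((.617,.258),((.232,.031),(.224,.031))))
c=robot.camera("side");g=c["pixels"].mean(2)
print(g[112:120:2,244:276].astype(int)); print(g[124:132:2,240:280].astype(int))
E
```

```text
side cap 0.63 box 249 271 96 121 287 mean 258.74912891986065 112.58885017421603
[(96, np.int64(256), np.int64(258)), (97, np.int64(256), np.int64(258)), (98, np.int64(256), np.int64(257)), (99, np.int64(256), np.int64(257)), (100, np.int64(256), np.int64(257)), (101, np.int64(256), np.int64(257)), (102, np.int64(256), np.int64(257)), (103, np.int64(255), np.int64(258)), (104, np.int64(255), np.int64(258)), (105, np.int64(252), np.int64(258)), (106, np.int64(250), np.int64(258)), (107, np.int64(250), np.int64(258)), (108, np.int64(249), np.int64(270)), (109, np.int64(249), np.int64(271)), (110, np.int64(249), np.int64(271)), (111, np.int64(249), np.int64(271)), (112, np.int64(249), np.int64(271)), (113, np.int64(249), np.int64(271)), (114, np.int64(249), np.int64(271)), (115, np.int64(249), np.int64(271)), (116, np.int64(249), np.int64(271)), (117, np.int64(250), np.int64(270)), (118, np.int64(250), np.int64(270)), (119, np.int64(251), np.int64(269)), (120, np.int64(254), np.int64(266))]
side flange 0.71 box 249 271 97 121 281 mean 258.83985765124555 112.99644128113879Traceback (most recent call last):
  File "<stdin>", line 17, in <module>
    return umr_minimum(a, axis, None, out, keepdims, initial, where)
ValueError: zero-size array to reduction operation minimum which has no identity
```

```bash
python3 - <<'E'
from h import *
c=robot.camera("side")
def ext(ctr,z,r):
    t=np.linspace(0,2*np.pi,180);k=proj(c,np.c_[ctr[0]+r*np.cos(t),ctr[1]+r*np.sin(t),0*t+z]);return k.min(0),k.max(0)
print("cap",ext((.6172,.2572),.2495,.026),ext((.6172,.2572),.2735,.026))
print("flange",ext((.617,.258),.232,.031),ext((.617,.258),.224,.031))
o=proj(c,[[.617,.258,.24],[.627,.258,.24],[.617,.268,.24],[.617,.258,.25]]);print("jac/10mm",o[1:]-o[0])
g=c["pixels"].mean(2)
print(g[112:120:2,244:276].astype(int).tolist()); print(c["pixels"][124:132:2,242:280].astype(int)[:,:,2].tolist())
r=robot.outline_of(c,"flange")
for x in r:
    v,u=np.nonzero(x["region"]);print(x["score"],u.min(),u.max(),v.min(),v.max())
E
```

```text
cap (array([248.2362, 111.9596]), array([270.878 , 121.8366])) (array([247.9428, 102.4246]), array([270.8561, 112.0526]))
flange (array([246.1149, 117.7179]), array([272.8662, 129.6889])) (array([246.2193, 120.7886]), array([272.8657, 132.8502]))
jac/10mm [[ 4.159  -0.5553]
 [-1.1708 -1.8199]
 [-0.0657 -3.959 ]]
[[72, 89, 147, 169, 140, 61, 26, 23, 17, 24, 20, 14, 20, 11, 26, 19, 16, 22, 19, 21, 22, 20, 22, 22, 13, 11, 45, 116, 158, 166, 165, 166], [205, 207, 208, 206, 180, 95, 33, 20, 15, 22, 20, 22, 23, 26, 24, 21, 18, 21, 21, 24, 24, 24, 23, 24, 18, 21, 47, 126, 162, 167, 165, 165], [226, 225, 227, 221, 189, 110, 36, 15, 23, 16, 24, 23, 22, 21, 16, 25, 14, 20, 21, 25, 18, 28, 18, 22, 16, 24, 35, 109, 157, 168, 166, 168], [226, 225, 222, 200, 142, 78, 30, 20, 23, 19, 19, 20, 21, 21, 24, 26, 19, 26, 27, 22, 28, 21, 20, 18, 22, 26, 65, 128, 160, 164, 168, 167]]
[[111, 109, 108, 110, 114, 120, 109, 99, 99, 87, 84, 89, 93, 97, 102, 106, 106, 102, 102, 104, 101, 99, 97, 91, 85, 88, 93, 95, 98, 108, 109, 98, 90, 89, 87, 88, 89, 85], [104, 103, 109, 121, 115, 110, 120, 119, 109, 98, 97, 97, 94, 98, 101, 100, 101, 103, 104, 102, 100, 97, 94, 93, 92, 94, 91, 95, 93, 98, 114, 108, 93, 90, 88, 90, 88, 86], [101, 97, 105, 113, 110, 104, 96, 96, 97, 99, 98, 96, 97, 95, 94, 93, 96, 96, 98, 96, 98, 94, 98, 97, 94, 98, 101, 91, 88, 90, 133, 129, 90, 89, 89, 87, 89, 85], [100, 97, 98, 99, 106, 121, 108, 101, 95, 98, 101, 103, 102, 104, 102, 106, 104, 104, 102, 103, 104, 103, 103, 101, 100, 96, 100, 96, 101, 105, 98, 88, 82, 87, 88, 88, 88, 86]]
0.48 246 272 121 133
```

Emit:
{"op": "servo_tool", "data": {"rows": [1,-0.0006,-0.0002,0.001,0,1,0,0,0.001,0,1,0,0,0.001,0,1,0,0,0.001,0,1,0,0,0,0]}}

```text
time: 12.87
position: [0.6161, 0.2572, 0.2729]
tool_rot: [0.99, 0.143, -0.0, -0.0]
ft_force: [-0.4, -0.2, -0.6]
grip_width: 0.0253
grip_force: 40.0
```

Emit:
{"op": "servo_tool", "data": {"rows": [1,0,0,0.001,0,1,0,0,0,0,1,0,0,0,0]}}

```text
time: 13.12
position: [0.6162, 0.2573, 0.2724]
tool_rot: [0.99, 0.143, -0.0, -0.0]
ft_force: [-1.1, 0.1, 1.4]
grip_width: 0.0251
grip_force: 40.0
```

Rim is about 5 mm below the spigot's top with no load, so it has entered. Now through the balls.

Emit:
{"op": "servo_tool", "data": {"rows": [1,0,0,0.001,0,1,0,0,0.001,0,1,0,0,0.001,0,1,0,0,0,0]}}

```text
time: 13.45
position: [0.6167, 0.2574, 0.2707]
tool_rot: [0.99, 0.143, 0.001, -0.0]
ft_force: [-1.7, 0.4, 5.9]
grip_width: 0.0251
grip_force: 40.0
```

Emit:
{"op": "servo_tool", "data": {"rows": [1,0,0,0.001,0,1,0,0,0.001,0,1,0,0,0.001,0,1,0,0,0,0]}}

```text
time: 13.78
position: [0.6161, 0.2571, 0.2654]
tool_rot: [0.99, 0.143, -0.0, 0.0]
ft_force: [-0.3, 0.5, -1.5]
grip_width: 0.0247
grip_force: 40.0
```

Emit:
{"op": "servo_tool", "data": {"rows": [1,0,0,0.0015,0,1,0,0,0.0015,0,1,0,0,0.0015,0,1,0,0,0,0]}}

```text
time: 14.12
position: [0.6163, 0.257, 0.2609]
tool_rot: [0.99, 0.143, -0.0, 0.0]
ft_force: [-0.4, 1.5, -1.1]
grip_width: 0.0252
grip_force: 40.0
```

Emit:
{"op": "servo_tool", "data": {"rows": [1,0,0,0.001,0,1,0,0,0.001,0,1,0,0,0,0]}}

```text
time: 14.37
position: [0.6164, 0.2571, 0.2605]
tool_rot: [0.99, 0.143, 0.0, 0.0]
ft_force: [-1.5, 0.1, 3.1]
grip_width: 0.0251
grip_force: 40.0
```

Emit:
{"op": "servo_tool", "data": {"rows": [1,0,0,0.001,0,1,0,0,0.001,0,1,0,0,0,0,1,0,0,0,0]}}

```text
time: 14.7
position: [0.6164, 0.2571, 0.2605]
tool_rot: [0.99, 0.143, 0.001, 0.0]
ft_force: [-4.9, -0.7, 10.9]
grip_width: 0.0249
grip_force: 40.0
```

Emit:
{"op": "servo_tool", "data": {"rows": [1,-0.0006,-0.0001,0.0003,0,1,0,0,0,0,1,0,0,0,0,1,0,0,0,0,1,0,0,0,0]}}

```text
time: 15.12
position: [0.6164, 0.2571, 0.2605]
tool_rot: [0.99, 0.143, 0.002, 0.0]
ft_force: [-3.4, -1.1, 11.0]
grip_width: 0.0252
grip_force: 40.0
```

```bash
python3 - <<'E'
from h import *
P=[]
for i in range(8):
    c=robot.camera("side");o=robot.get_obs();P.append(np.r_[o["position"],o["ft_force"],o["moment"],o["tool_rot"]])
print(o["time"],np.mean(P,0),o["grip_force"])
look(["cap_rim"],("side",),2)
u,v=proj(c,[.617,.258,.25])[0].astype(int)
cv2.imwrite("pics/c5.png",cv2.resize(c["pixels"][v-40:v+40,u-40:u+40,::-1],None,fx=6,fy=6,interpolation=2))
E
```

```text
15.5167 [ 0.6164  0.2571  0.2605 -3.4269 -1.0857 10.9755 -0.1687  0.7121  0.0067
  0.9897  0.1429  0.0018  0.0001] 40.00103057362139
side cap_rim [[0.6158 0.2545 0.233  0.54  ]
 [0.6164 0.2577 0.2329 0.6   ]]
```

View pics/c5.png

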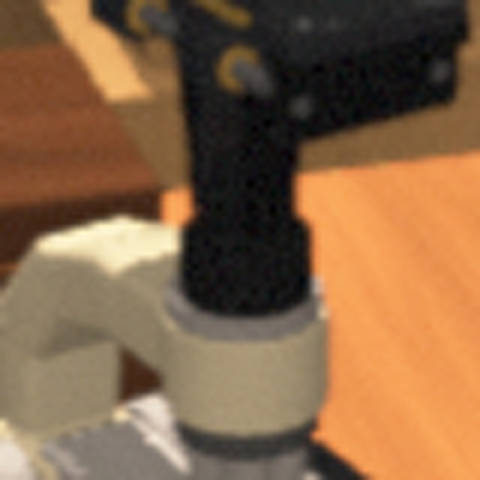

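The cap's rim sits on the flange, around (245,310) in the crop, with no gap showing. The push is steady at 11 N, so I'm handing in.

```bash
python3 -c "
from rig import robot
print(robot.hand_in())"
```

```text
the job is handed in; nothing more can be done
None
```

The large dust cap clicked over the spring balls and sits home on the flange, still gripped and pressed down with about 11 N; the job was handed in about 15.5 s into the 48 s limit, and no verdict was shown.

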